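Unclamp a stamping die and lay it on its cork rest

ROBOT

A 6-joint arm with a two-finger parallel gripper is mounted at the origin on the work surface. World frame = base frame: x ahead of the robot, y to its left, z up, the work surface at z = 0. Lengths are in m, angles in rad, forces in N, time in s.
With the tool pointing down it reaches from about 0.35 to 0.775 m from the base axis. Payload 7.3 kg.
Tool frame: the origin (TCP) lies on the mounting face of the last link; the fingertips stand 178 mm ahead of it and the grasp point (between the pads) lies 159 mm ahead of it (robot.tcp_to_tips is the distance from the TCP to the fingertips, in m); z points along the fingers, y is the direction in which the jaws open and shut (so a half turn about z gives the same grasp; the last joint's range is limited). The gripper opens to 92 mm and grips with 3 to 60 N. Pads are 19 mm wide; open, the fingers measure 130 mm over their backs; the gripper's body (75 mm by 190 mm) begins 47 mm behind the grasp point.
Start: joints at [1.149, 0.342, 1.524, -0, 1.275, -0.146], TCP at [0.143, 0.505, 0.405] pointing down, gripper open.
Joint ranges: [-2.53, 2.53], [-0.77, 2.02], [0.04, 2.7], [-1, 4.14], [0.28, 2.66], [-3.11, 3.11]. Speed limits (rad/s): [2.57, 2.57, 3.14, 3.14, 3.14, 3.14].

INTERFACE

Orientations are given as [roll, pitch, yaw] about the fixed x, y, z axes, in that order (R = Rz(yaw) Ry(pitch) Rx(roll)).
In Python, from cell import robot, viewer gives the robot as it stands.
- The arm moves only by the shell command python3 -m creep 'ROWS' [OPENING] [FORCE]. ROWS is JSON, a list that holds one entry, the list of rows, each a list of 6 numbers: the shift along the world's x, y, z in mm, then the turn, a rotation vector about the world's x, y, z in degrees. A call has 1 to 5 rows; each row shifts and turns the pose as measured when the row begins; what a row does not reach is not made up. A row lasts 1/12 s, in which the tool goes at most 41.7 mm and 7.16 degrees, less where a joint would pass 70% of its speed; a pose out of reach is approached as far as the arm can. A call with a gripper value outside its range is refused whole. OPENING is the closure, from -1 (fully open) to 1 (shut), set as the call begins (- or left out, the last holds). The fingers move at their own pace and stop on an object; FORCE is the grip in N (left out, the last holds). Time passes only in rows, so rows that do not move let the fingers close. It gives the time, the measured TCP pose, the force and the opening at its end, in the units of the state.
- robot.observe(): the state, without advancing time (a new reading comes with each control period).
- viewer.read_camera(name): name is "scene" or "top" or "wrist"; returns the picture (384x512x3 uint8, blue, green, red); there is no depth.
- viewer.camera_model(name): a dict with "fx", "fy", "cx", "cy" (pixels), "k1" (the pictures are not rectified: a ray, as slopes to the right and down, at radius r is drawn at 1 + k1 r^2 times it, then the intrinsics apply), "pose" (4x4, takes a point from camera to world coordinates); the wrist camera has in their place "mount" (4x4, takes a point from camera to tool coordinates, whose origin is the TCP and whose axes are the flange's). Camera axes: x right, y up, looking along -z (the intrinsics and any distortion apply to the point x, -y, -z); pixel columns grow to the right and rows downward; lengths in m; the calibration is good to about 2 mm. A picture is of the moment at which its call begins: read the wrist's pose just before it. camera_model takes no time and is no camera call.
- robot.hand_in(): hands the job in, once; it reports no verdict.
The state is a dict: "time": time; "qpos": joint angles; "qvel": joint speeds; "joint_efforts": joint torques, N m; "tool_pos": TCP position; "tool_rot": TCP orientation; "contact_force": force on the tool from outside, world axes, zero at the start; "torque": the same for the moment, N m; "opening": finger opening in m.
Only numpy, scipy, OpenCV 4.12 (cv2) and the standard library are available. Lean on these libraries where they do the work, as an engineer would, in place of code of your own. Each camera call takes 0.05 s, during which the arm holds its last target. There are 200 camera calls.

TASK

Flip the red-handled toggle clamp on the sloped fixture open, up past its centre so that it stays back by itself, with the brass-faced die still in its nest. Then lift the die out of the nest and set it down, without dropping it, flat and brass face up on the empty cork rest between its two black end stops, centred on the rest and lined up with it. Let go, leave the clamp open, and leave the other die and the things on the bench as they are.

Things in the scene. Friction and masses are not known exactly. Their poses are not given: they have to be found in the camera images.
- fixture: Sloped fixture, fixed: grey base 190 x 160 mm, aluminium bed sloping 35 degrees. Origin: centre of the base's underside. x points level to the slope's high end (roughly to the robot's left), y across, z up. In this frame up the slope is (0.819, 0, 0.574) and the bed's normal (-0.574, 0, 0.819). Its highest fixed part, the clamp bracket, is 185 mm above the bench.
- nest (a point): Centre of the seated die (axes as the fixture's). The die is 15 mm off the bed on a 44 mm wide block, length along the slope, against a lower stop, an upper stop 3 mm off; both rise 12 mm up the die. Corner ribs beside its ends rise 10 mm, 2 mm clear; the middle 56 mm of its long sides is open down to the bed. Draw it out along the bed's normal, 15 mm or more.
- clamp_hinge (a point): Middle of the toggle clamp's hinge pin, 62 mm off the bed and 85 mm up the slope from the die's centre. Axes turn with the clamp; when shut x is up the slope, z the bed's normal, y the hinge axis.
- clamp_grip (a point): Centre of the round red grip, 22 mm thick, running 45 to 126 mm from the hinge. Shut, the handle stands along the bed's normal (leaning 35 degrees to the low end) and the hold-down arm (80 mm long, 16 mm wide, rubber foot 70 mm from the hinge) lies down the slope over the die. Handle and arm are one rigid L.
- clamp (a joint): Clamp angle, rad: 0 shut, 1.75 fully open at its stop. Opening swings the handle up and over towards the slope's high end; the arm rises off the die. Its weight shuts it below about 0.55 and opens it beyond about 1.0; 2 N at the grip moves it. Open, the arm stands nearly along the bed's normal, 80 mm past the hinge: it bars an upright gripper over the die, not one tilted along the normal.
- die_center (a point): Centre (half-way up) of the die: a loose block 80 x 50 x 25 mm (own x, y, z), 0.2 to 0.4 kg, aluminium with a brass face on its +z side. In the nest x is up the slope and z the bed's normal. Grasp it across its 50 mm width.
- rest: The empty rest, fixed: blue base 116 x 70 x 8 mm, origin at the centre of its underside, z up. On it a cork plinth 90 mm long (x), 36 mm wide (y), top 30 mm above the bench, between two black end stops, 90 mm apart inside, rising 10 mm above the cork. The die goes with its length along x, either way round.
- rest_top (a point): Centre of the empty rest's cork top, 30 mm above the bench; axes as the rest's.
- die_other_center (a point): Centre of the other die, same size but dark grey face, lying on the second, like rest. Leave it.
- loupe: Black loupe, 42 mm across, 45 mm high, standing on the bench: leave alone. Origin at its underside.
- ruler: Steel ruler 300 x 30 x 4 mm lying on the bench: leave alone.
- driver: Screwdriver with a yellow handle lying on the bench: leave alone.
- ink_jar: Blue ink jar, 68 mm across, 75 mm high: leave alone.
- tape: Roll of brown tape, 96 mm across, 24 mm high, lying flat: leave alone.

How it is judged:
On the way, in this order (a step that is already met when the one before it is completed fails the run):
1. the clamp has been flipped open past its centre, the die still in its nest (value of joint clamp above 1.45 rad and distance between die_center and nest below 0.012 m), for 0.2 s.
2. the die is lifted clear of the nest (distance between die_center and nest above 0.04 m and contact force between die and fixture below 0.05 N and contact force between the fingers and die above 0.5 N), for 0.2 s.
3. the die is lowered onto the empty rest (within 6 mm of resting) while still held (x of die_center in the frame of rest between -0.008 and 0.008 m and y of die_center in the frame of rest between -0.009 and 0.009 m and z of die_center in the frame of rest below 0.0485 m and contact force between the fingers and die above 0.3 N), for 0.1 s.
At the end, for the whole second after the job is handed in: The die lies at rest, flat (within 0.06 rad) and brass face up on the empty rest's cork, between the end stops: its centre within 8 mm along and 9 mm across of the rest's centre, turned at most 0.15 rad from it (either way round); the clamp is still open (beyond 1.45 rad) (x of die_center in the frame of rest between -0.008 and 0.008 m and y of die_center in the frame of rest between -0.009 and 0.009 m and z of die_center in the frame of rest between 0.039 and 0.045 m and angle between die_center's own z axis and vertical below 0.06 rad and angle between the x axis of die_center and the x axis of rest, either way round below 0.15 rad and linear speed of die below 0.02 m/s and value of joint clamp above 1.45 rad); the robot touches nothing.
It fails at once if the die falls on the bench (height (world z) of die_center below 0.025 m).
It fails at once if the other die is moved more than 10 mm (distance of die_other_center from where it was at the start of the episode above 0.01 m).
It fails at once if a bystander is moved more than 30 mm (distance of any of loupe, ruler, driver, ink_jar, tape from where it was at the start of the episode above 0.03 m).
It also fails if it takes over 59 s, if anything falls off the work surface, if the arm or the gripper's body presses on something with over 40 N, if the wrist force passes 120 N, or if a joint passes its speed limit or range.

## Working session

There is one attempt and no reset: what is moved stays moved. The work goes in short steps, Python scripts to look and compute and a shell command to move; the robot and the scene stay as the last step left them, time stands still between calls to the robot, and variables do not carry over. Pictures are saved under pics/ and viewed, about 8 in all and at most 12, crops included, and the job is handed in when it is done.

```bash
ls; mkdir -p pics
python3 - <<'E'
from cell import robot, viewer
import cv2, numpy as np
s=robot.observe(); print(s)
for n in ("scene","top","wrist"):
    im=viewer.read_camera(n); cv2.imwrite(f"pics/{n}0.png",im)
    m=viewer.camera_model(n); print(n,{k:np.round(v,4).tolist() for k,v in m.items()})
E
```

```text
pics
{'time': 0.0, 'qpos': array([ 1.14898706e+00,  3.42721789e-01,  1.52501764e+00, -3.52592433e-05,
        1.27538803e+00, -1.45972671e-01]), 'qvel': array([ 4.98908611e-04,  8.24188493e-04, -4.49716355e-05,  2.22144829e-04,
        4.95742539e-04,  9.84778417e-04]), 'joint_efforts': array([ 2.41688707e-03, -4.31233513e+01, -2.44228506e+01,  7.21831759e-02,
        5.55352808e-02, -1.23330374e-04]), 'tool_pos': array([0.14289835, 0.50503804, 0.40404502]), 'tool_rot': array([-3.14006926e+00, -1.89887573e-04,  2.86576620e+00]), 'contact_force': array([ 0.37659493, -0.50694555, -0.5937748 ]), 'torque': array([ 0.05378965, -0.02529603,  0.05669938]), 'opening': 0.0919084833558606}
scene {'fx': 396.0084, 'fy': 396.0084, 'cx': 257.2795, 'cy': 184.2601, 'k1': -0.0044, 'pose': [[0.7405, -0.4073, 0.5345, 1.1154], [0.6716, 0.4749, -0.5687, -0.6031], [-0.0222, 0.7801, 0.6253, 0.8092], [0.0, 0.0, 0.0, 1.0]]}
top {'fx': 401.9979, 'fy': 401.9979, 'cx': 261.4126, 'cy': 190.0388, 'k1': -0.0805, 'pose': [[0.0271, 0.9951, -0.0949, 0.4373], [-0.9996, 0.028, 0.0082, 0.0228], [0.0108, 0.0947, 0.9955, 1.4747], [0.0, 0.0, 0.0, 1.0]]}
wrist {'fx': 313.1092, 'fy': 313.1092, 'cx': 257.4067, 'cy': 187.4876, 'k1': -0.008, 'mount': [[0.0001, 0.956, 0.2934, 0.0807], [1.0, -0.0, -0.0005, -0.0001], [-0.0004, 0.2934, -0.956, 0.0199], [0.0, 0.0, 0.0, 1.0]]}
```

Run:
```python
import cv2
im=cv2.imread("pics/top0.png"); cv2.imwrite("pics/top0b.png",cv2.resize(im,(800,600),interpolation=cv2.INTER_CUBIC))
im=cv2.imread("pics/scene0.png"); cv2.imwrite("pics/scene0b.png",cv2.resize(im,(800,600),interpolation=cv2.INTER_CUBIC))
```

```text
(no output)
```

View pics/top0b.png

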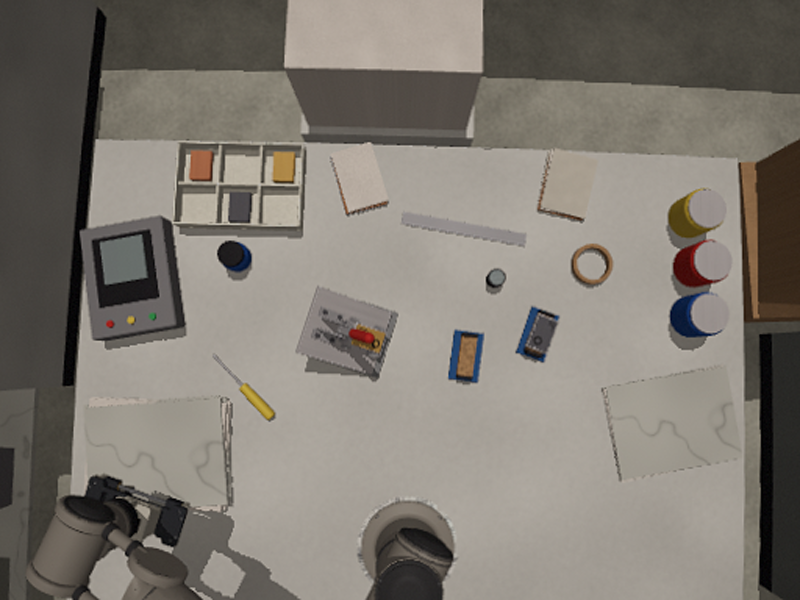

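View pics/scene0b.png

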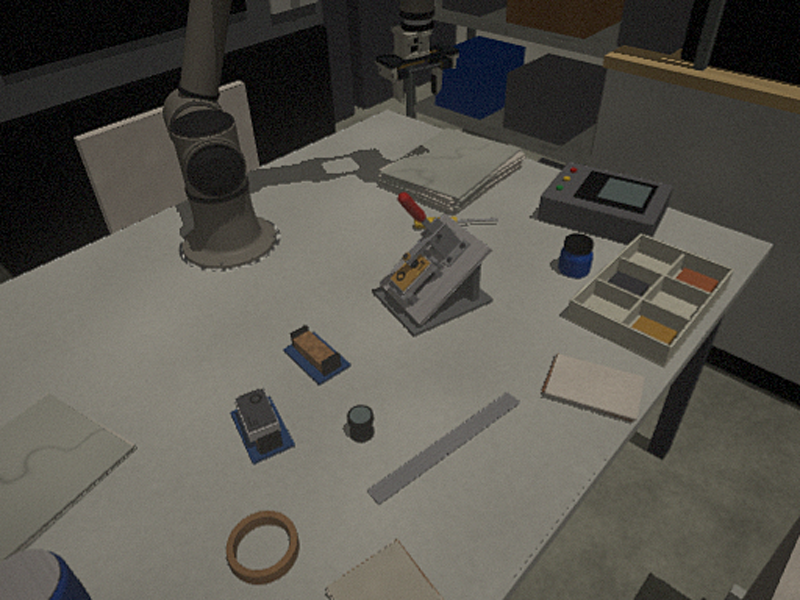

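The top view shows the fixture base with corners at about (318,287), (397,312), (378,378) and (298,352) in the 800-px image, with its high end to the left. The empty rest's corners are at about (453,331), (484,332), (479,382) and (449,380). In the scene view the clamp is shut, with the red handle leaning low.

```bash
cat > h.py <<'E'
import numpy as np, cv2
from scipy.spatial.transform import Rotation as R
from cell import robot, viewer
def tool(s): 
    T=np.eye(4); T[:3,:3]=R.from_euler('xyz',s['tool_rot']).as_matrix(); T[:3,3]=s['tool_pos']; return T
def cam(n,s=None):
    m=viewer.camera_model(n); P=np.array(m['pose']) if 'pose' in m else tool(s)@np.array(m['mount']); return m,P
def proj(p,m,P):
    q=(np.atleast_2d(p)-P[:3,3])@P[:3,:3]; a=np.c_[q[:,0]/-q[:,2],-q[:,1]/-q[:,2]]
    a=a*(1+m['k1']*(a**2).sum(1,keepdims=True)); return a*[m['fx'],m['fy']]+[m['cx'],m['cy']]
def ray(uv,m,P):
    d=(np.atleast_2d(uv)-[m['cx'],m['cy']])/[m['fx'],m['fy']]; a=d.copy()
    for _ in range(10): a=d/(1+m['k1']*(a**2).sum(1,keepdims=True))
    return np.c_[a[:,0],-a[:,1],-np.ones(len(a))]@P[:3,:3].T
def onz(uv,z,m,P):
    r=ray(uv,m,P); return P[:3,3]+r*((z-P[2,3])/r[:,2:])
E
python3 - <<'E'
from h import *
m,P=cam('top')
f=onz(np.array([(318,287),(397,312),(378,378),(298,352)])*.64,.01,m,P); print(f.round(3),f.mean(0).round(3))
d=(f[0]-f[1]+f[3]-f[2]); print('fix yaw',np.arctan2(d[1],d[0]))
r=onz(np.array([(453,331),(484,332),(479,382),(449,380)])*.64,.008,m,P); print(r.round(3),r.mean(0).round(3))
d=r[0]-r[3]+r[1]-r[2]; print('rest yaw',np.arctan2(d[1],d[0]))
m,P=cam('scene');
im=cv2.imread('pics/scene0.png'); a=cv2.resize(im[115:220,225:325],None,fx=5,fy=5,interpolation=cv2.INTER_CUBIC)
b=cv2.imread('pics/top0.png');b=cv2.resize(b[175:250,185:315],None,fx=6,fy=6,interpolation=cv2.INTER_CUBIC)
cv2.imwrite('pics/c1.png',b)
E
```

```text
[[0.594 0.224 0.01 ]
 [0.541 0.037 0.01 ]
 [0.386 0.076 0.01 ]
 [0.441 0.264 0.01 ]] [0.491 0.15  0.01 ]
fix yaw 1.2897284889531397
[[ 0.5   -0.095  0.008]
 [ 0.5   -0.168  0.008]
 [ 0.383 -0.159  0.008]
 [ 0.386 -0.089  0.008]] [ 0.442 -0.128  0.008]
rest yaw -0.07134415177236707
```

View pics/c1.png

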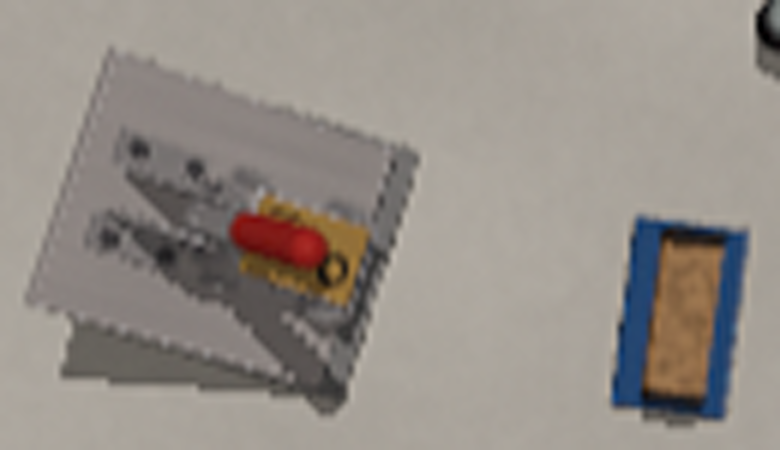

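The crop shows the bed's high end overlying the base at the left, so only the right-hand corners are base corners. The brass face is around crop (305,248), partly hidden by the red grip. I'll move above the fixture and turn the jaws across the slope to look from close by.

```bash
python3 -m creep '[[[22,-26,10,0,0,6],[22,-26,10,0,0,6],[22,-26,10,0,0,6],[22,-26,10,0,0,6],[22,-26,10,0,0,6]]]'; python3 -m creep '[[[22,-26,10,0,0,6],[22,-26,10,0,0,6],[22,-26,5,0,0,6],[22,-26,5,0,0,6],[22,-26,5,0,0,6]]]';python3 -m creep '[[[22,-26,3,0,0,6],[22,-26,3,0,0,6],[22,-26,0,0,0,6],[22,-26,0,0,0,6],[22,-26,0,0,0,6]]]'
```

```text
time: 0.57
tool_pos: [0.2513, 0.3742, 0.4511]
tool_rot: [-3.135, -0.006, -2.868]
contact_force: [1.7, 1.0, -0.5]
opening: 0.0916
time: 0.98
tool_pos: [0.3598, 0.2431, 0.4869]
tool_rot: [-3.134, -0.005, -2.341]
contact_force: [0.9, 1.6, -0.2]
opening: 0.092
time: 1.4
tool_pos: [0.4722, 0.1066, 0.4941]
tool_rot: [-3.133, -0.004, -1.796]
contact_force: [0.2, 0.7, -0.2]
opening: 0.092
```

Run:
```python
from h import *
s=robot.observe(); im=viewer.read_camera('wrist'); np.save('s1.npy',s,allow_pickle=True); print(s['time'],s['qpos'].round(2),s['tool_pos'],s['tool_rot'])
cv2.imwrite('pics/w1r.png',im)
cv2.imwrite('pics/w1.png',cv2.resize(im,(800,600),interpolation=cv2.INTER_CUBIC))
```

```text
1.4 [ 0.07  0.21  1.46 -0.01  1.46 -2.85] [0.47224188 0.10660762 0.49410632] [-3.13302315 -0.00350905 -1.79566322]
```

View pics/w1.png

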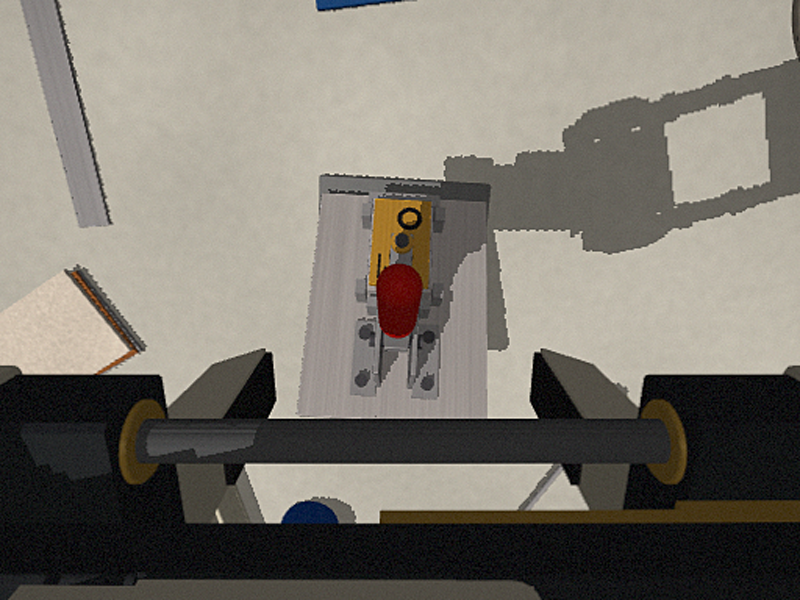

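The wrist view shows the brass face with corners at about (375,198), (431,201) and (370,284). The grip is centred near (398,300) and leans towards the camera. Next I'll fit the die position and fixture yaw.

```bash
cat > fit.py <<'E'
from h import *
from scipy.optimize import least_squares
s=np.load('s1.npy',allow_pickle=True).item()
C={'w':cam('wrist',s),'t':cam('top'),'s':cam('scene')}
def red(f):
    i=cv2.cvtColor(cv2.imread(f),cv2.COLOR_BGR2HSV); k=(((i[...,0]<6)|(i[...,0]>174))&(i[...,1]>170)&(i[...,2]>50)).astype(np.uint8)
    n,l,st,c=cv2.connectedComponentsWithStats(k); return k,l,st,c
def axes(y): 
    X=np.array([np.cos(y),np.sin(y),0]);Z=np.array([0,0,1.]);v=np.cross(Z,X); c,q=np.cos(np.radians(35)),np.sin(np.radians(35))
    return c*X+q*Z, v, -q*X+c*Z
def grip_pts(D,y,th=0):
    u,v,n=axes(y); H=D+.085*u+.0345*n; d=np.cos(th)*n+np.sin(th)*u; return H,d
S=.64
W=[((375,198),-1,-1),((431,201),-1,1),((370,284),1,-1)]
T=[((246.3,212),-1,-1),((244.2,225.8),-1,1),((229.2,207.5),1,-1),((225,220.3),1,1)]
E
cat > fit1.py <<'E'
from fit import *
cs={}
for k,f,box in (('w','pics/w1r.png',(200,150,300,230)),('t','pics/top0.png',(215,200,250,230)),('s','pics/scene0.png',(245,115,290,150))):
    m,l,st,c=red(f); x0,y0,x1,y1=box; mm=np.zeros_like(m); mm[y0:y1,x0:x1]=m[y0:y1,x0:x1]
    ys,xs=np.nonzero(mm); cs[k]=(xs.mean(),ys.mean()); print(k,len(xs),cs[k],xs.min(),xs.max(),ys.min(),ys.max())
def res(p,full=False):
    D,y=p[:3],p[3]; u,v,n=axes(y); r={}
    for k,L,sc in(('w',W,S),('t',T,1)):
        P=np.array([D+.04*a*u+sg*.025*b*v+.0125*n for _,a,b in L for sg in[1]]); r[k]=proj(P,*C[k])-np.array([q[0] for q in L])*sc
    H,d=grip_pts(D,y)
    for k in 'wts':
        g=proj(np.array([H+t*d for t in np.linspace(.05,.121,8)]),*C[k]).mean(0); r['g'+k]=np.atleast_2d(g-cs[k])
    if full:
        for k in r: print(k,r[k].round(1).tolist())
    return np.concatenate([x.ravel() for x in r.values()])
# b sign: image-left corner in wrist: decide
best=None
for sg in(1,-1):
    W2,T2=W,T
    W[:]=[(a,b,sg*c) for a,b,c in W]
    for q in range(1): pass
    o=least_squares(res,[.48,.1,.12,1.3],loss='soft_l1'); print(sg,o.cost,o.x.round(4))
    if best is None or o.cost<best[0]: best=(o.cost,o.x,list(W))
W[:]=best[2]
T1=list(T); T[:]=[(a,b,-c) for a,b,c in T1]
W1=list(W)
for sw in(1,-1):
    W[:]=[(a,b,sw*c) for a,b,c in W1]; o=least_squares(res,[.48,.1,.12,1.3],loss='soft_l1'); print('flipT',sw,o.cost,o.x.round(4))
    if o.cost<best[0]: best=(o.cost,o.x,list(W),1)
W[:]=best[2]
if len(best)<4: T[:]=T1
p=best[1]; res(p,True); np.save('fit.npy',p)
u,v,n=axes(p[3]); H,d=grip_pts(p[:3],p[3]); print('u',u,'v',v,'n',n,'\nH',H,'tip',H+.126*d)
E
python3 fit1.py
```

```text
w 1106 (np.float64(254.65189873417722), np.float64(191.32007233273055)) 241 269 169 215
t 89 (np.float64(231.14606741573033), np.float64(214.62921348314606)) 224 238 211 219
s 62 (np.float64(262.7741935483871), np.float64(130.09677419354838)) 255 271 123 139
1 14.146758830561946 [0.4754 0.1059 0.0765 1.3368]
-1 122.88640896676273 [0.4768 0.1057 0.0756 1.3548]
flipT 1 71.54032941538765 [0.4756 0.108  0.07   1.3338]
flipT -1 179.31201477818527 [0.4768 0.1082 0.0697 1.4431]
w [[-2.3, -2.4], [0.6, -3.9], [-1.2, 1.1]]
t [[0.2, 0.7], [-1.4, 0.8], [-1.6, -0.3], [-1.3, 1.2]]
gw [[0.2, 0.3]]
gt [[-0.6, 0.5]]
gs [[0.1, 4.0]]
u [0.18994946 0.79682449 0.57357644] v [-0.9727431   0.23188547  0.        ] n [-0.13300404 -0.55794252  0.81915204] 
H [0.48693101 0.15433495 0.15354179] tip [0.4701725  0.08403419 0.25675494]
```

Run:
```python
import cv2,numpy as np
a=cv2.resize(cv2.imread('pics/scene0.png')[118:218,230:320],None,fx=5,fy=5,interpolation=cv2.INTER_CUBIC)
b=cv2.resize(cv2.imread('pics/w1r.png')[105:220,220:290],(304,500),interpolation=cv2.INTER_CUBIC)
cv2.imwrite('pics/c2.png',np.hstack([a,b]))
```

```text
(no output)
```

View pics/c2.png

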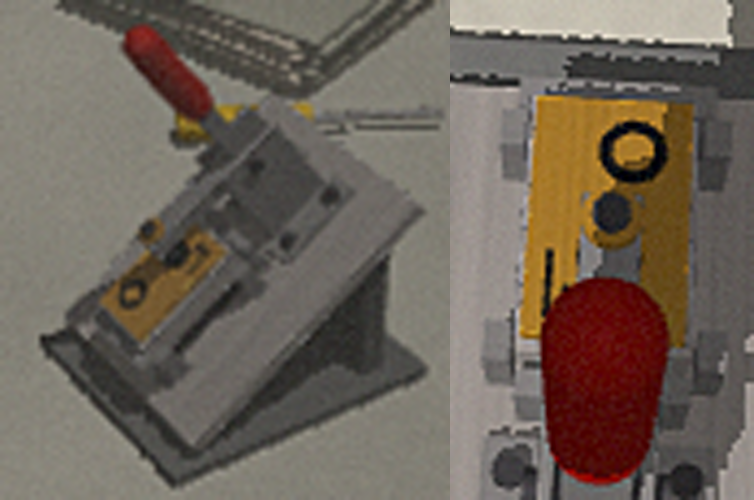

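The crop gives the brass corners in the scene view as about (100,295), (140,345), (228,254) and (187,226). In the wrist crop they are at (538,97), (695,100), (521,335) and (686,345). I'll refit with these.

```bash
cat > fit2.py <<'E'
from fit import *
L={'w':[((240.3,127.3),-1,-1),((276.4,128),-1,1),((236.3,182),1,-1),((274.3,184.4),1,1)],
'w_s':1,'t':T,'s':[((250,177),-1,1),((258,187),-1,-1),((275.6,168.8),1,-1),((267.4,163.2),1,1)]}
cs={'w':(254.6,191.3),'t':(231.1,214.6),'s':(264,132.4)}
def res(p,full=False):
    D,y=p[:3],p[3]; u,v,n=axes(y); r={}
    H,d=grip_pts(D,y)
    for k in 'wts':
        P=np.array([D+.04*a*u+.025*b*v+.0125*n for _,a,b in L[k]]); r[k]=proj(P,*C[k])-np.array([q[0] for q in L[k]])
        r['g'+k]=np.atleast_2d(proj(np.array([H+t*d for t in np.linspace(.05,.121,8)]),*C[k]).mean(0)-cs[k])
    if full:
        for k in r: print(k,r[k].round(1).tolist())
    return np.concatenate([x.ravel() for x in r.values()])
if __name__=='__main__':
    o=least_squares(res,[.48,.1,.09,1.3],loss='soft_l1'); p=o.x; print(o.cost,p); res(p,True); np.save('fit.npy',p)
    u,v,n=axes(p[3]); H,d=grip_pts(p[:3],p[3]); print('u',u,'v',v,'n',n,'\nH',H,'grip',H+.0855*d,'tip',H+.126*d)
    # wrist joints for tilted pose
    for nm,x in(('low',-u),('high',u)):
        z=-n; Rt=np.c_[x,np.cross(z,x),z]
        for q1 in(-.2,0.05):
            M=R.from_euler('y',-1.7)*R.from_euler('z',-q1)*R.from_matrix(Rt)*R.from_euler('z',-np.pi/2)
            print(nm,q1,M.as_euler('ZYZ').round(2))
E
python3 fit2.py
```

```text
18.659919260950602 [0.4763772  0.1072783  0.07354963 1.29112921]
w [[-1.5, -2.8], [0.7, -1.3], [-1.9, 0.6], [0.9, 0.4]]
gw [[-0.4, 1.1]]
t [[0.0, 1.1], [-2.2, 0.9], [-1.6, -0.8], [-1.9, 0.5]]
gt [[-1.0, 0.2]]
s [[-1.4, 3.0], [-0.8, 1.6], [-0.0, 0.2], [-0.9, -2.3]]
gs [[-0.5, 2.5]]
u [0.22611522 0.78732584 0.57357644] v [-0.96114738  0.27603571  0.        ] n [-0.15832758 -0.55129149  0.81915204] 
H [0.49013469 0.15518144 0.15056437] grip [0.47659768 0.10804602 0.22060187] tip [0.47018541 0.08571871 0.25377753]
low -0.2 [0.62 1.42 3.13]
low 0.05 [ 0.6   1.28 -2.94]
high -0.2 [ 0.62  1.42 -0.01]
high 0.05 [0.6  1.28 0.2 ]
```

```bash
for i in 1 2 3 4 5; do python3 -m creep '[[[0,0,0,0,0,-7],[0,0,0,0,0,-7],[0,0,0,0,0,-7],[0,0,0,0,0,-7],[0,0,0,0,0,-7]]]' 1 20 >o.txt; done; cat o.txt
python3 - <<'E'
from h import *
s=robot.observe(); im=viewer.read_camera('wrist'); np.save('s2.npy',s,allow_pickle=True); print(s['time'],s['qpos'].round(2),s['tool_pos'],s['tool_rot'])
cv2.imwrite('pics/w2r.png',im)
cv2.imwrite('pics/w2.png',cv2.resize(im[:330],(800,516),interpolation=cv2.INTER_CUBIC))
E
```

```text
time: 3.53
tool_pos: [0.4747, 0.1025, 0.4846]
tool_rot: [-3.127, -0.02, 1.367]
contact_force: [-0.4, 0.4, -0.3]
opening: 0.0005
3.5333 [0.05 0.22 1.48 0.02 1.46 0.25] [0.4747342  0.1024507  0.48457253] [-3.12719645 -0.01960694  1.36659178]
```

View pics/w2.png

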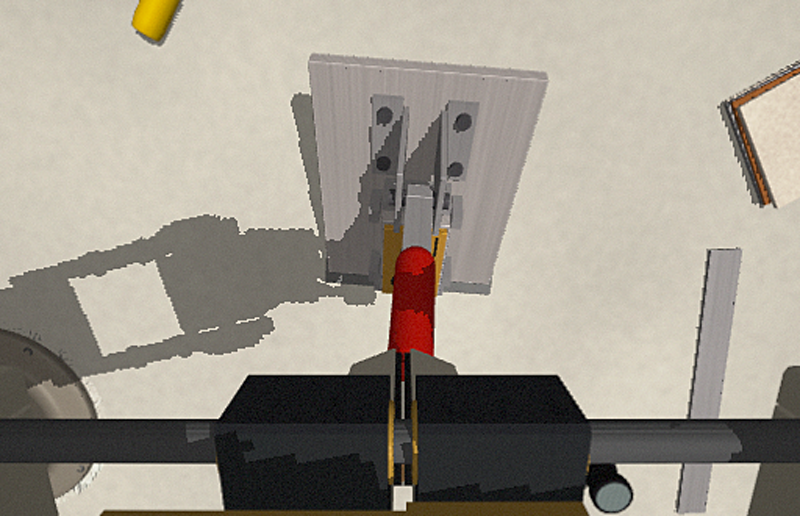

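The wrist view from the high side shows brass corners at about (383,291), (385,226) and (447,229), the grip's inner end near (413,250), and the closed fingers hiding its outer end. I'll refit with the brass size free.

```bash
cat > fit3.py <<'E'
from fit2 import *
s2=np.load('s2.npy',allow_pickle=True).item(); C['v']=cam('wrist',s2)
L['v']=[((245.1,186.2),-1,1),((246.4,144.6),1,1),((286,146.6),1,-1)]
def res(p,full=False):
    D,y=p[:3],p[3]; u,v,n=axes(y); r={}; H,d=grip_pts(D,y)
    for k in 'wtsv':
        wt={'w':1,'v':1,'t':1,'s':1}[k]
        P=np.array([D+p[4]*a*u+p[5]*b*v+.0125*n for _,a,b in L[k]]); r[k]=wt*(proj(P,*C[k])-np.array([q[0] for q in L[k]]))
        if k!='v': r['g'+k]=np.atleast_2d(proj(np.array([H+t*d for t in np.linspace(.05,.121,8)]),*C[k]).mean(0)-cs[k])
    r['pr']=np.array([(p[4]-.038)/.002,(p[5]-.023)/.002])
    if full:
        for k in r: print(k,r[k].round(1).tolist())
    return np.concatenate([x.ravel() for x in r.values()])
if __name__=='__main__':
    o=least_squares(res,[.48,.1,.09,1.3,.038,.023],loss='soft_l1'); p=o.x; print(o.cost,p); res(p,True); np.save('fit.npy',p)
    u,v,n=axes(p[3]); H,d=grip_pts(p[:3],p[3]); print('u',u,'v',v,'n',n,'\nH',H,'grip',H+.0855*d,'tip',H+.126*d)
E
python3 fit3.py
```

```text
10.497506457241908 [0.47793093 0.10614646 0.0782258  1.30235948 0.03764715 0.02307033]
w [[-0.1, -0.9], [-0.4, -0.0], [0.3, -0.4], [0.4, -1.1]]
gw [[0.2, 2.1]]
t [[-0.4, 0.8], [-2.2, -0.4], [-1.0, -0.5], [-0.9, -0.3]]
gt [[-0.7, -0.3]]
s [[-0.5, 2.0], [-0.4, -0.1], [-0.8, -0.5], [-1.1, -2.3]]
gs [[-0.4, 1.4]]
v [[0.4, -0.1], [0.0, -0.3], [0.8, 0.4]]
pr [-0.2, 0.0]
u [0.21725927 0.78981547 0.57357644] v [-0.96418666  0.26522459  0.        ] n [-0.15212658 -0.55303475  0.81915204] 
H [0.4911496  0.15420107 0.15524055] grip [0.47814278 0.1069166  0.22527804] tip [0.47198166 0.08451869 0.2584537 ]
```

```bash
python3 -m creep '[[[-7,-30,0,0,0,-2],[-7,-30,0,0,0,-2],[0,0,-23,0,0,0],[0,0,-23,0,0,0],[0,0,-23,0,0,0]]]'
python3 - <<'E'
from h import *
p=np.load('fit.npy'); s=robot.observe(); T=tool(s); X=np.array([np.cos(p[3]),np.sin(p[3]),0])
tgt=np.array([.4605,.043,.416]); print((tgt-T[:3,3])*1e3)
z=T[:3,2]; Rt=np.c_[X,np.cross([0,0,-1],X),[0,0,-1]]
print('rot',np.degrees(R.from_matrix(Rt@T[:3,:3].T).as_rotvec()),X,s['contact_force'])
E
```

```text
time: 4.0
tool_pos: [0.4602, 0.0412, 0.4173]
tool_rot: [-3.137, -0.021, 1.299]
contact_force: [-0.1, 0.3, -0.8]
opening: 0.0003
[ 0.34312421  1.8329215  -1.34484769]
rot [-1.25587206  0.07585423  0.21830334] [0.26522459 0.96418666 0.        ] [-0.14586405  0.32544208 -0.84063153]
```

```bash
for i in 1 2; do python3 -m creep '[[[2.7,9.6,0,0,0,0],[2.7,9.6,0,0,0,0],[2.7,9.6,0,0,0,0],[2.7,9.6,0,0,0,0],[2.7,9.6,0,0,0,0]]]'; done
```

```text
time: 4.42
tool_pos: [0.4741, 0.0925, 0.4169]
tool_rot: [-3.133, -0.019, 1.302]
contact_force: [-0.4, -2.3, 2.0]
opening: 0.0003
time: 4.83
tool_pos: [0.4893, 0.148, 0.4196]
tool_rot: [-3.138, -0.022, 1.306]
contact_force: [-0.1, 0.0, -0.6]
opening: 0.0004
```

```bash
for i in 1 2; do python3 -m creep '[[[2.7,9.6,0,0,0,0],[2.7,9.6,0,0,0,0],[2.7,9.6,0,0,0,0]]]'; done
python3 - <<'E'
from h import *
s=robot.observe(); im=viewer.read_camera('wrist'); sc=viewer.read_camera('scene')
cv2.imwrite('pics/v3.png',np.hstack([cv2.resize(sc[90:220,220:330],None,fx=4,fy=4,interpolation=cv2.INTER_CUBIC)[:480],cv2.resize(im,None,fx=.7,fy=.7)[:].copy() if 0 else cv2.copyMakeBorder(cv2.resize(im,(358,268)),0,212,0,0,cv2.BORDER_CONSTANT)]))
E
```

```text
time: 5.08
tool_pos: [0.4981, 0.1805, 0.4192]
tool_rot: [-3.137, -0.022, 1.307]
contact_force: [0.1, -0.6, 1.1]
opening: 0.0004
time: 5.33
tool_pos: [0.507, 0.2127, 0.4188]
tool_rot: [-3.136, -0.022, 1.307]
contact_force: [0.1, 0.0, -1.0]
opening: 0.0005
```

View pics/v3.png

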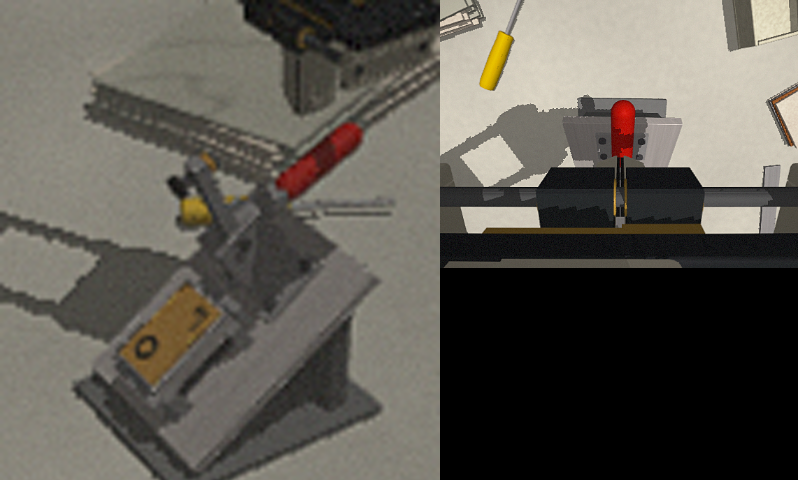

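The clamp is fully open, with its handle over the high side, and the brass die is still seated. Next I'll rise, back off to the low side, tilt 35° and open.

```bash
python3 -m creep '[[[0,0,40,0,0,0],[0,0,40,0,0,0],[-8.6,-31.5,-5,0,0,0],[-8.6,-31.5,-5,0,0,0],[-8.6,-31.5,-5,0,0,0]]]' -1 20; python3 -m creep '[[[-8.6,-31.5,-10,6.75,-1.86,0],[-8.6,-31.5,-10,6.75,-1.86,0],[-8.6,-31.5,-10,6.75,-1.86,0],[-8.6,-31.5,-10,6.75,-1.86,0],[-8.6,-31.5,-10,6.75,-1.86,0]]]'
cat > st.py <<'E'
from h import *
import sys
p=np.load('fit.npy'); s=robot.observe(); T=tool(s); u,v,n=[np.array(a) for a in __import__('fit').axes(p[3])]
Rt=np.c_[u,np.cross(-n,u),-n]; d=float(sys.argv[1])
print(s['time'],s['qpos'].round(2),'shift mm',((p[:3]+n*(.159+d)-T[:3,3])*1e3).round(1),'rot',np.degrees(R.from_matrix(Rt@T[:3,:3].T).as_rotvec()).round(1),'n',n.round(3))
E
python3 st.py .1
```

```text
time: 5.85
tool_pos: [0.4809, 0.1203, 0.4859]
tool_rot: [-3.136, -0.021, 1.317]
contact_force: [0.8, -0.3, -0.4]
opening: 0.0293
time: 6.27
tool_pos: [0.4339, -0.0422, 0.438]
tool_rot: [3.112, -0.644, 1.332]
contact_force: [0.3, 0.2, -1.3]
opening: 0.0625
6.2667 [-0.47  0.16  1.76  0.64  1.4  -0.39] shift mm [   4.7    5.1 -147.6] rot [-1.5  1.8 -0.7] n [-0.152 -0.553  0.819]
```

```bash
python3 -m creep '[[[1,1,-37,-1.5,1.8,-0.7],[1,1,-37,0,0,0],[1,1,-37,0,0,0],[1,1,-36,0,0,0]]]'; python3 st.py .1
python3 - <<'E'
from h import *
s=robot.observe(); im=viewer.read_camera('wrist'); np.save('s3.npy',s,allow_pickle=True)
cv2.imwrite('pics/w3r.png',im); cv2.imwrite('pics/w3.png',cv2.resize(im,(800,600),interpolation=cv2.INTER_CUBIC))
E
```

```text
time: 6.6
tool_pos: [0.4357, -0.0523, 0.2915]
tool_rot: [3.122, -0.612, 1.286]
contact_force: [0.7, -0.4, 0.3]
opening: 0.0885
6.6 [-0.48  0.35  1.96  0.71  1.06 -0.62] shift mm [ 2.8 15.2 -1.1] rot [0.2 0.9 1.6] n [-0.152 -0.553  0.819]
```

View pics/w3.png

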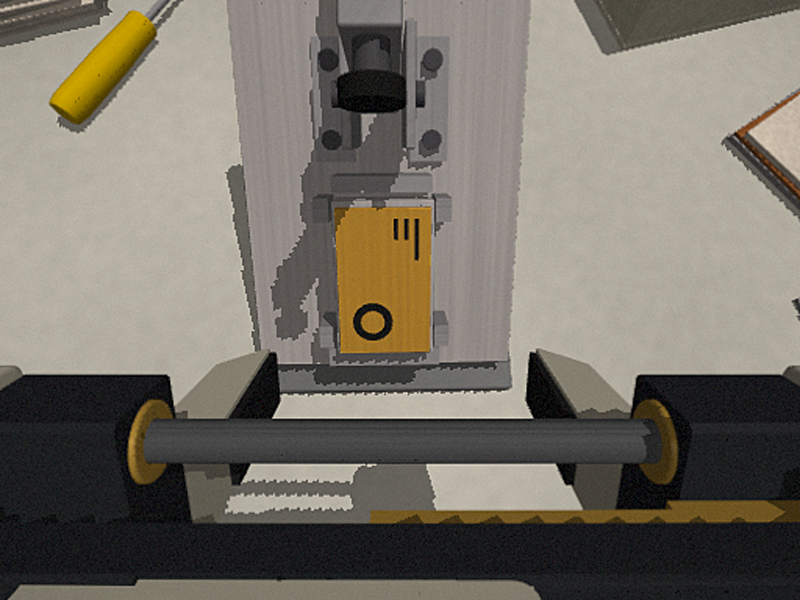

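The die is seated and unobstructed, with brass corners at (334,207), (432,206), (435,352) and (340,354). I'll refit on this view together with the earlier ones.

```bash
cat > fit4.py <<'E'
from fit3 import *
C['x']=cam('wrist',np.load('s3.npy',allow_pickle=True).item())
L['x']=[((334*.64,207*.64),1,1),((432*.64,206*.64),1,-1),((435*.64,352*.64),-1,-1),((340*.64,354*.64),-1,1)]
L['s']=[((250,177.5),-1,1),((258.75,186.75),-1,-1),((276.75,168.75),1,-1),((267,161.25),1,1)]
def res(p,full=False):
    D,y=p[:3],p[3]; u,v,n=axes(y); r={}
    for k in 'wtsvx':
        P=np.array([D+p[4]*a*u+p[5]*b*v+.0125*n for _,a,b in L[k]]); r[k]=proj(P,*C[k])-np.array([q[0] for q in L[k]])
    r['pr']=np.array([(p[4]-.039)/.001,(p[5]-.024)/.001])
    if full:
        for k in r: print(k,r[k].round(1).tolist())
    return np.concatenate([x.ravel() for x in r.values()])
o=least_squares(res,[.48,.1,.09,1.3,.038,.023],loss='soft_l1'); p=o.x; print(o.cost,p.round(4)); res(p,True); np.save('fit.npy',p)
E
python3 fit4.py; python3 st.py .04;  python3 st.py .002
```

```text
10.687240869928477 [0.4777 0.1065 0.0793 1.3053 0.0379 0.0236]
w [[-0.4, -0.8], [0.2, 0.1], [0.1, 0.4], [1.1, -0.4]]
t [[-0.4, 0.7], [-2.3, -0.2], [-1.2, -0.6], [-1.1, -0.1]]
s [[-0.6, 1.2], [-1.0, -0.0], [-1.7, -0.8], [-0.8, -0.9]]
v [[-0.2, 0.0], [-0.7, -0.6], [1.1, 0.1]]
x [[0.3, 0.4], [0.8, -0.2], [-1.4, -0.3], [1.8, 0.0]]
pr [-1.1, -0.4]
6.65 [-0.48  0.36  1.97  0.71  1.06 -0.62] shift mm [ 13.6  47.9 -43.1] rot [0.  0.4 1.7] n [-0.151 -0.553  0.819]
6.65 [-0.48  0.36  1.97  0.71  1.06 -0.62] shift mm [ 19.3  68.9 -74.3] rot [0.  0.4 1.7] n [-0.151 -0.553  0.819]
```

```bash
python3 -m creep '[[[6.8,24,-21.5,0,0.2,0.9],[6.8,24,-21.5,0,0.2,0.8],[0,0,0,0,0,0]]]' -1 20; python3 st.py .002
```

```text
time: 6.9
tool_pos: [0.4481, -0.0042, 0.2406]
tool_rot: [-3.135, -0.61, 1.297]
contact_force: [-0.6, 0.0, -0.2]
opening: 0.0915
6.9 [-0.37  0.45  2.    0.79  0.93 -0.65] shift mm [  5.4  21.5 -29.4] rot [-0.1 -0.3  0.3] n [-0.151 -0.553  0.819]
```

```bash
python3 -m creep '[[[1.8,7.2,-10,0,-0.3,0.3],[1.8,7.2,-10,0,0,0],[1.8,7.2,-9.6,0,0,0],[0,0,0,0,0,0]]]' -1 20; python3 st.py .002
```

```text
time: 7.23
tool_pos: [0.4554, 0.0186, 0.2128]
tool_rot: [3.137, -0.613, 1.311]
contact_force: [-0.7, 0.7, -0.7]
opening: 0.0917
7.2333 [-0.31  0.51  2.01  0.86  0.86 -0.71] shift mm [-1.9 -1.2 -1.6] rot [-0.1  0.2 -0.1] n [-0.151 -0.553  0.819]
```

```bash
for i in 1 2; do python3 -m creep '[[[0,0,0,0,0,0],[0,0,0,0,0,0],[0,0,0,0,0,0],[0,0,0,0,0,0],[0,0,0,0,0,0]]]' 1 30; done; python3 st.py .002
```

```text
time: 7.65
tool_pos: [0.4563, 0.0175, 0.2152]
tool_rot: [3.132, -0.614, 1.313]
contact_force: [-0.0, -0.2, 0.0]
opening: 0.0635
time: 8.07
tool_pos: [0.4546, 0.0177, 0.2153]
tool_rot: [3.137, -0.615, 1.312]
contact_force: [0.5, 0.5, -1.0]
opening: 0.0499
8.0667 [-0.31  0.51  2.01  0.86  0.87 -0.71] shift mm [-1.2 -0.4 -4. ] rot [-0.2  0.3 -0.2] n [-0.151 -0.553  0.819]
```

```bash
python3 st.py 0.005; python3 -m creep '[[[-1.5,-5.5,8.2,0,0,0],[-1.5,-5.5,8.2,0,0,0],[-1.5,-5.5,8.2,0,0,0],[-1.5,-5.5,8.2,0,0,0],[-1.5,-5.5,8.2,0,0,0]]]'; python3 -m creep '[[[-2.3,-8.3,12.3,0,0,0],[-2.3,-8.3,12.3,0,0,0],[-2.3,-8.3,12.3,0,0,0],[0,0,20,0,0,0],[0,0,0,0,0,0]]]';python3 st.py .12
```

```text
8.0667 [-0.31  0.51  2.01  0.86  0.87 -0.71] shift mm [-1.6 -2.  -1.6] rot [-0.2  0.3 -0.2] n [-0.151 -0.553  0.819]
time: 8.48
tool_pos: [0.446, -0.0117, 0.2581]
tool_rot: [3.141, -0.613, 1.311]
contact_force: [0.1, -0.1, -3.5]
opening: 0.0498
time: 8.9
tool_pos: [0.4375, -0.0418, 0.3222]
tool_rot: [3.135, -0.608, 1.31]
contact_force: [1.0, -0.1, -2.7]
opening: 0.0495
8.9 [-0.46  0.31  1.92  0.67  1.14 -0.55] shift mm [ -1.8  -6.2 -14.3] rot [ 0.2  0.2 -0.1] n [-0.151 -0.553  0.819]
```

The die is out, gripped at 49.5 mm. Next I'll untilt, turn to the rest's yaw, and look at the rest.

```bash
python3 -m creep '[[[-5,-5,15,-6.75,1.86,0],[-5,-5,15,-6.75,1.86,0],[-5,-5,15,-6.75,1.86,0],[-5,-5,15,-6.75,1.86,0],[-5,-5,15,-6.75,1.86,0]]]' ; for i in 1 2; do python3 -m creep '[[[-5,-5,2,0,0,-6.5],[-5,-5,2,0,0,-6.5],[-5,-5,2,0,0,-6.5],[-5,-5,2,0,0,-6.5],[-5,-5,2,0,0,-6.5]]]'; done;  python3 -m creep '[[[0,0,0,0,0,-6.5],[0,0,0,0,0,-6.5],[0,0,0,0,0,0]]]'
cat > r1.py <<'E'
from h import *
s=robot.observe(); T=tool(s); print(s['time'],s['qpos'].round(2),s['tool_pos'].round(4),s['tool_rot'].round(3),'tilt z',T[:3,2].round(3),s['opening'])
im=viewer.read_camera('wrist'); np.save('s4.npy',s,allow_pickle=True)
cv2.imwrite('pics/w4r.png',im); cv2.imwrite('pics/w4.png',cv2.resize(im,(800,600),interpolation=cv2.INTER_CUBIC))
E
python3 r1.py
```

```text
time: 9.32
tool_pos: [0.409, -0.0705, 0.3978]
tool_rot: [3.141, 0.016, 1.298]
contact_force: [0.3, 0.9, -4.0]
opening: 0.0497
time: 9.73
tool_pos: [0.3812, -0.0958, 0.4105]
tool_rot: [3.137, 0.025, 0.713]
contact_force: [-0.2, -0.4, -2.8]
opening: 0.0494
time: 10.15
tool_pos: [0.3525, -0.1218, 0.419]
tool_rot: [-3.141, 0.029, 0.116]
contact_force: [0.2, -0.2, -2.2]
opening: 0.0501
time: 10.4
tool_pos: [0.3503, -0.1227, 0.4183]
tool_rot: [-3.139, 0.031, -0.13]
contact_force: [-0.4, 0.1, -2.3]
opening: 0.0499
10.4 [-0.54  0.05  1.86 -0.01  1.26  1.16] [ 0.3503 -0.1227  0.4183] [-3.139  0.031 -0.13 ] tilt z [-0.031  0.006 -1.   ] 0.049931686599695435
```

View pics/w4.png

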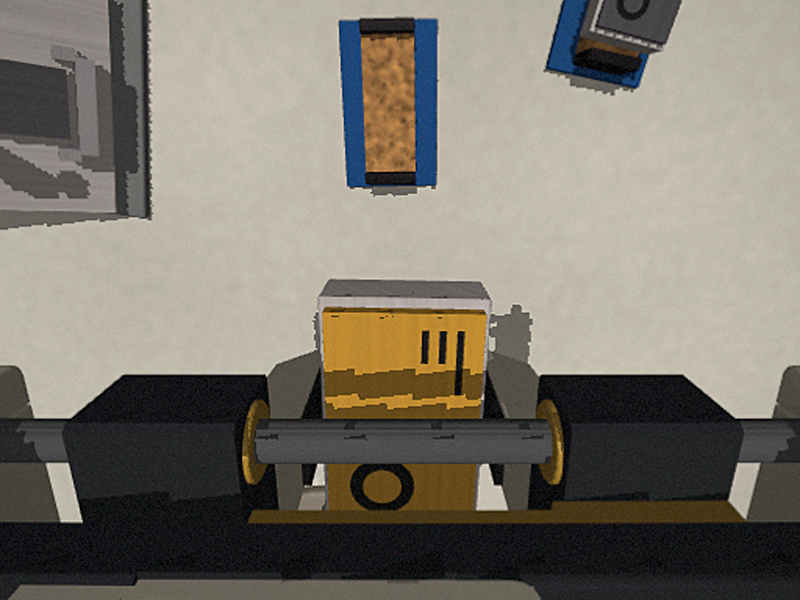

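The wrist view shows the empty rest's blue base corners at (339,20), (438,18), (437,188) and (347,188). The cork spans about (361,36) to (416,172). The held die's far end is at rows 281 to 308.

```bash
cat > r2.py <<'E'
from fit import *
from scipy.optimize import least_squares
p=np.load('fit.npy'); u,v,n=axes(p[3])
Tg=tool({'tool_pos':[.4546,.0177,.2153],'tool_rot':[3.137,-.615,1.312]})
Rd=np.c_[u,v,n]; Td=np.eye(4); Td[:3,:3]=Rd; Td[:3,3]=p[:3]; G=np.linalg.inv(Tg)@Td; np.save('G.npy',G)
print('die in tool mm',(G[:3,3]*1e3).round(1),'rot',np.degrees(R.from_matrix(G[:3,:3]@np.diag([1,-1,-1.])).as_rotvec()).round(2))
s=np.load('s4.npy',allow_pickle=True).item(); c=cam('wrist',s); T=tool(s)
D=T@G
q=np.array([(a,b,z) for z in(.0125,-.0125) for a,b in((.04,.025),(.04,-.025))]); print('die px pred',(proj(q@D[:3,:3].T+D[:3,3],*c)/.64).round(0).tolist())
px=np.array([(339,20),(438,18),(437,188),(347,188)])*.64; ck=np.array([(361,36),(415,36),(416,172),(365,172)])*.64
tp=cam('top'); tpx=np.array([(637,215),(748,230),(725,420),(613,405)])/6+[185,175]
def w(r,P): 
    X=np.array([np.cos(r[2]),np.sin(r[2])]);Y=np.array([-X[1],X[0]]); return np.array([[*(r[:2]+a*X+b*Y),z] for a,b,z in P])
B=[(.058,.035,.008),(.058,-.035,.008),(-.058,-.035,.008),(-.058,.035,.008)]; K=[(.045,.018,.03),(.045,-.018,.03),(-.044,-.018,.04),(-.044,.018,.04)]
def res(r): return np.r_[(proj(w(r,B),*c)-px).ravel(),(proj(w(r,K),*c)-ck)[:, 0].ravel(),.5*(proj(w(r,B),*tp)-tpx).ravel()]
o=least_squares(res,[.44,-.128,-.07],loss='soft_l1'); r=o.x; print('rest',r.round(4)); print(o.fun.round(1)); np.save('rest.npy',r)
print(onz(px,.008,*c).round(4))
E
python3 r2.py
```

```text
die in tool mm [ -3.5  -1.1 164. ] rot [ 0.04 -0.24  0.32]
die px pred [[311.0, 298.0], [488.0, 298.0], [324.0, 275.0], [475.0, 276.0]]
rest [ 0.4415 -0.1246 -0.1156]
[-0.   0.4  0.1  0.6 -0.1 -1.2  0.1 -0.4  0.1 -0.1 -0.1  0.1 -0.5  0.1
 -0.2  0.2 -0.4  0.2 -0.6  0.1]
[[ 0.5035 -0.0966  0.008 ]
 [ 0.4957 -0.166   0.008 ]
 [ 0.3784 -0.1526  0.008 ]
 [ 0.3875 -0.0829  0.008 ]]
```

```bash
cat > pl.py <<'E'
from h import *
import sys
h=float(sys.argv[1]); r=np.load('rest.npy'); G=np.load('G.npy'); G[1,3]=0
Td=np.eye(4); Td[:3,:3]=R.from_euler('z',r[2]).as_matrix(); Td[:3,3]=[r[0],r[1],.0425+h]
t=Td@np.linalg.inv(G); s=robot.observe(); T=tool(s); D=T@G
print(s['time'],'shift',((t[:3,3]-T[:3,3])*1e3).round(1),'rot',np.degrees(R.from_matrix(t[:3,:3]@T[:3,:3].T).as_rotvec()).round(2),'tcp z',s['tool_pos'][2].round(4),'die z',D[2,3].round(4),'F',s['contact_force'].round(1),'op',s['opening'].round(4))
E
python3 pl.py .05
```

```text
Traceback (most recent call last):
  File "pl.py", line 6, in <module>
    print(s['time'],'shift',((t[:3,3]-T[:3,3])*1e3).round(1),'rot',np.degrees(R.from_matrix(t[:3,:3]@T[:3,:3].T).as_rotvec()).round(2),'tcp z',s['tool_pos'][2].round(4),'die z',D[2,3].round(4),'F',s['contact_force'].round(1),'op',s['opening'].round(4))
                                                                                                                                                                                                                                      ^^^^^^^^^^^^^^^^^^
AttributeError: 'float' object has no attribute 'round'
```

```bash
sed -i "s/s\['opening'\].round(4)/s['opening']/" pl.py; python3 pl.py .05
```

```text
10.45 shift [  94.1   -2.2 -161.7] rot [-0.42 -2.01  0.8 ] tcp z 0.4182 die z 0.2545 F [ 0.1 -0.4 -3. ] op 0.04991901931150175
```

```bash
python3 -m creep '[[[31,-1,0,-0.2,-0.7,0.3],[31,-1,-30,-0.2,-0.7,0.3],[31,0,-40,0,-0.7,0.2],[0,0,-40,0,0,0],[0,0,-40,0,0,0]]]'; python3 -m creep '[[[0,0,0,0,0,0],[0,0,0,0,0,0]]]'; python3 pl.py .05
python3 - <<'E'
from h import *
s=robot.observe(); im=viewer.read_camera('wrist'); sc=viewer.read_camera('scene')
a=cv2.resize(sc[195:285,140:260],(480,360),interpolation=cv2.INTER_CUBIC)
np.save('s5.npy',s,allow_pickle=True); cv2.imwrite('pics/w5.png',cv2.resize(im,(800,600),interpolation=cv2.INTER_CUBIC)); cv2.imwrite('pics/sc5.png',a)
E
```

```text
time: 10.87
tool_pos: [0.4436, -0.1253, 0.2763]
tool_rot: [3.133, -0.029, -0.089]
contact_force: [-0.3, 0.1, -3.4]
opening: 0.0496
time: 11.03
tool_pos: [0.4418, -0.1242, 0.2693]
tool_rot: [3.138, -0.013, -0.082]
contact_force: [0.3, -0.0, -2.6]
opening: 0.05
11.0333 shift [  2.5  -0.6 -12.8] rot [ 0.19  0.49 -1.61] tcp z 0.2693 die z 0.1053 F [ 0.3 -0.  -2.6] op 0.049980471206927786
```

View pics/w5.png

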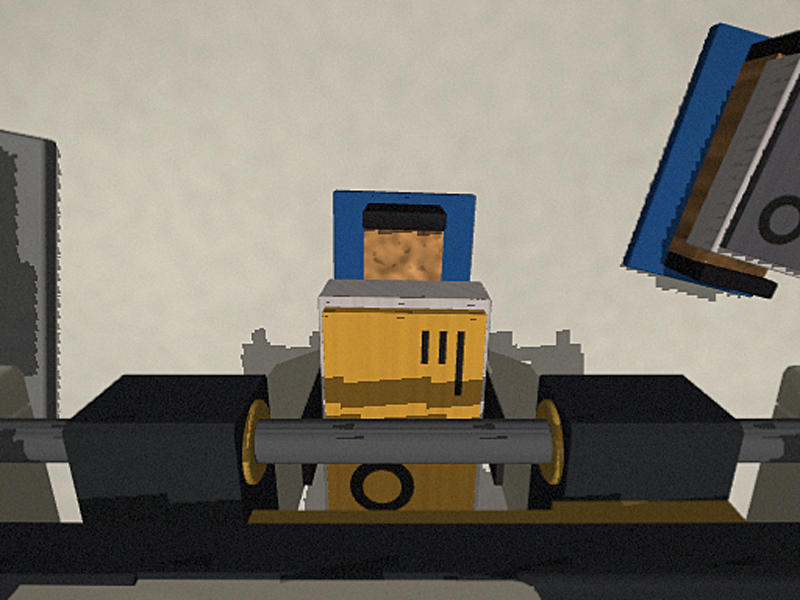

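The die and the rest line up laterally: the blue base is centred at x of about 404.5 and the die at about 405. I'll check the rest position from this view, then descend.

```bash
python3 - <<'E'
from h import *
s=np.load('s5.npy',allow_pickle=True).item(); c=cam('wrist',s); r=np.load('rest.npy')
f=lambda P:np.array([[*(r[:2]+a*np.array([np.cos(r[2]),np.sin(r[2])])+b*np.array([-np.sin(r[2]),np.cos(r[2])])),z] for a,b,z in P])
print((proj(f([(.058,.035,.008),(.058,-.035,.008),(.045,.018,.03),(.045,-.018,.03)]),*c)/.64).round(1).tolist(),'seen (334,190),(475,194),(363,231),(442,233)')
E
python3 -m creep '[[[1.2,-0.3,-13,0.1,0.3,-0.8],[1.2,-0.3,-13,0.1,0.2,-0.8],[0,0,-5,0,0,0],[0,0,0,0,0,0]]]'; python3 pl.py 0.003
```

```text
[[333.9, 192.0], [477.2, 196.9], [365.3, 226.6], [444.9, 229.3]] seen (334,190),(475,194),(363,231),(442,233)
time: 11.47
tool_pos: [0.4463, -0.1263, 0.2456]
tool_rot: [3.135, -0.021, -0.112]
contact_force: [-0.8, 0.5, -3.4]
opening: 0.0496
11.4667 shift [ -1.9   1.5 -36.2] rot [0.46 0.93 0.11] tcp z 0.2456 die z 0.0816 F [-0.8  0.5 -3.4] op 0.04964177459572384
```

```bash
python3 -m creep '[[[-1,0.8,-10,0.3,0.5,0],[-0.9,0.7,-10,0.2,0.4,0],[0,0,-8,0,0,0],[0,0,0,0,0,0]]]'; python3 pl.py 0.003
```

```text
time: 11.8
tool_pos: [0.4448, -0.1251, 0.2179]
tool_rot: [3.14, -0.009, -0.111]
contact_force: [-0.1, -0.6, -2.4]
opening: 0.0497
11.8 shift [-0.5  0.3 -8.5] rot [0.06 0.26 0.07] tcp z 0.2179 die z 0.0539 F [-0.1 -0.6 -2.4] op 0.049707544285219556
```

```bash
python3 -m creep '[[[-0.5,0.3,-4,0,0.3,0],[0,0,-4,0,0,0],[0,0,-1,0,0,0],[0,0,0,0,0,0]]]'; python3 pl.py 0;python3 -m creep '[[[0,0,-1.5,0,0,0],[0,0,-1,0,0,0]]]'; python3 pl.py 0
```

```text
time: 12.13
tool_pos: [0.4443, -0.1247, 0.2075]
tool_rot: [3.14, -0.002, -0.111]
contact_force: [0.1, -0.0, -3.4]
opening: 0.0498
12.1333 shift [ 0.1 -0.  -1. ] rot [ 0.04 -0.13  0.06] tcp z 0.2075 die z 0.0435 F [ 0.1 -0.  -3.4] op 0.04981342656211761
time: 12.3
tool_pos: [0.4444, -0.1248, 0.205]
tool_rot: [3.14, -0.003, -0.111]
contact_force: [0.3, 0.4, -3.4]
opening: 0.0499
12.3 shift [-0.1  0.   1.5] rot [ 0.05 -0.1   0.06] tcp z 0.205 die z 0.041 F [ 0.3  0.4 -3.4] op 0.0499097852994705
```

```bash
for i in 1 2 3; do python3 -m creep '[[[0,0,-0.8,0,0,0],[0,0,0,0,0,0]]]' | egrep 'pos|force'; done
```

```text
tool_pos: [0.4445, -0.1248, 0.2042]
contact_force: [0.5, 0.9, -3.1]
tool_pos: [0.4446, -0.1249, 0.2035]
contact_force: [0.9, -0.5, -2.7]
tool_pos: [0.4447, -0.1249, 0.2035]
contact_force: [-0.7, -0.8, -2.6]
```

```bash
for i in 1 2 3 4; do python3 -m creep '[[[0,0,-1,0,0,0],[0,0,0,0,0,0]]]' | egrep 'pos|force'; done
```

```text
tool_pos: [0.4448, -0.1249, 0.2035]
contact_force: [-0.0, -0.7, -3.2]
tool_pos: [0.4448, -0.1249, 0.2034]
contact_force: [-1.3, 0.0, -3.1]
tool_pos: [0.4449, -0.1249, 0.2034]
contact_force: [-0.4, 0.5, -2.1]
tool_pos: [0.4448, -0.1249, 0.2034]
contact_force: [-0.4, 0.2, -2.6]
```

```bash
python3 -m creep '[[[0,0,-2,0,0,0],[0,0,-2,0,0,0]]]'
python3 - <<'E'
from h import *
sc=viewer.read_camera('scene'); im=viewer.read_camera('wrist')
a=cv2.resize(sc[190:260,165:245],(480,420),interpolation=cv2.INTER_CUBIC); b=cv2.resize(im[:,150:370],(240,420))
cv2.imwrite('pics/sc6.png',np.hstack([a,b]))
E
```

```text
time: 13.63
tool_pos: [0.4449, -0.125, 0.2026]
tool_rot: [3.138, -0.009, -0.112]
contact_force: [-12.5, 4.1, 43.3]
opening: 0.0494
```

View pics/sc6.png

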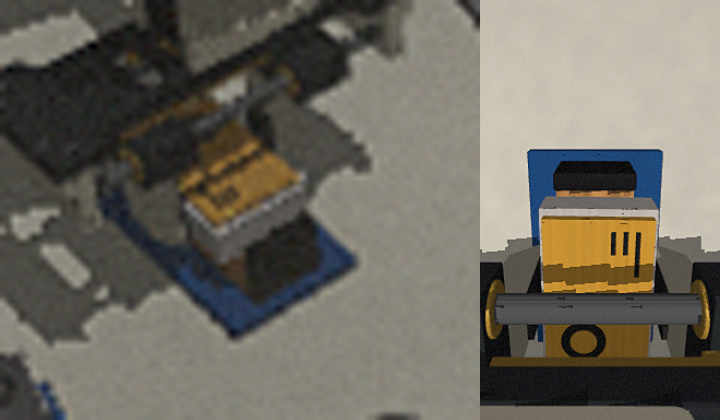

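The wrist crop shows a thin cork strip between the die's +x end and the far stop, so the die isn't on that stop. The force is now 43 N, so I'll back off 1 mm and check the near end by numbers.

```bash
python3 -m creep '[[[0,0,1.5,0,0,0],[0,0,0,0,0,0]]]'
python3 - <<'E'
from h import *
from scipy.optimize import least_squares
s=robot.observe(); c=cam('wrist',s); r=np.load('rest.npy'); im=viewer.read_camera('wrist'); cv2.imwrite('pics/w7r.png',im)
# column profile down the image centre
g=im[165:215,235:275].mean(1).round(0).astype(int); print([(165+i,*v) for i,v in enumerate(g)])
X=np.array([np.cos(r[2]),np.sin(r[2])])
f=lambda a,z:np.array([*(r[:2]+a*X),z])
for a,z in((.058,.008),(.053,.04),(.045,.04),(.045,.03),(.04,.03),(.04,.055)): print(a,z,proj(f(a,z),*c).round(1))
E
```

```text
time: 13.9
tool_pos: [0.4449, -0.125, 0.2049]
tool_rot: [3.137, -0.011, -0.112]
contact_force: [0.4, -0.3, -2.4]
opening: 0.0495
[(165, np.int64(27), np.int64(25), np.int64(27)), (166, np.int64(27), np.int64(24), np.int64(27)), (167, np.int64(26), np.int64(24), np.int64(26)), (168, np.int64(27), np.int64(26), np.int64(28)), (169, np.int64(25), np.int64(25), np.int64(26)), (170, np.int64(25), np.int64(24), np.int64(27)), (171, np.int64(27), np.int64(25), np.int64(25)), (172, np.int64(24), np.int64(19), np.int64(22)), (173, np.int64(13), np.int64(8), np.int64(6)), (174, np.int64(48), np.int64(85), np.int64(121)), (175, np.int64(55), np.int64(95), np.int64(134)), (176, np.int64(62), np.int64(106), np.int64(151)), (177, np.int64(73), np.int64(126), np.int64(178)), (178, np.int64(70), np.int64(123), np.int64(175)), (179, np.int64(70), np.int64(121), np.int64(171)), (180, np.int64(102), np.int64(99), np.int64(97)), (181, np.int64(100), np.int64(102), np.int64(106)), (182, np.int64(99), np.int64(102), np.int64(107)), (183, np.int64(100), np.int64(103), np.int64(109)), (184, np.int64(100), n
[... 1026 characters left out ...]
.int64(142), np.int64(195)), (205, np.int64(51), np.int64(145), np.int64(199)), (206, np.int64(51), np.int64(144), np.int64(199)), (207, np.int64(51), np.int64(144), np.int64(198)), (208, np.int64(52), np.int64(144), np.int64(198)), (209, np.int64(51), np.int64(144), np.int64(198)), (210, np.int64(51), np.int64(145), np.int64(199)), (211, np.int64(52), np.int64(147), np.int64(202)), (212, np.int64(49), np.int64(131), np.int64(179)), (213, np.int64(47), np.int64(129), np.int64(176)), (214, np.int64(49), np.int64(131), np.int64(179))]
0.058 0.008 [[256.3 139.5]]
0.053 0.04 [[256.3 159.3]]
0.045 0.04 [[256.3 175.7]]
0.045 0.03 [[256.2 170.9]]
0.04 0.03 [[256.2 180.3]]
0.04 0.055 [[256.2 195.2]]
```

```bash
python3 -m creep '[[[1.5,0,-0.5,0,0.4,0],[0.5,0,-0.5,0,0,0],[0,0,0,0,0,0]]]'; python3 pl.py 0; python3 -m creep '[[[0,0,-1,0,0,0],[0,0,0,0,0,0]]]';  python3 pl.py 0
```

```text
time: 14.2
tool_pos: [0.4469, -0.125, 0.2027]
tool_rot: [3.137, -0.002, -0.112]
contact_force: [-3.1, 1.4, 12.7]
opening: 0.0499
14.2 shift [-2.5  0.3  3.8] rot [ 0.22 -0.18  0.11] tcp z 0.2027 die z 0.0387 F [-3.1  1.4 12.7] op 0.04994951378770219
time: 14.37
tool_pos: [0.447, -0.1251, 0.2029]
tool_rot: [3.137, -0.001, -0.112]
contact_force: [-0.7, 0.3, -3.0]
opening: 0.0501
14.3667 shift [-2.7  0.3  3.6] rot [ 0.22 -0.19  0.12] tcp z 0.2029 die z 0.0389 F [-0.7  0.3 -3. ] op 0.05010404309060768
```

```bash
python3 -m creep '[[[0,0,-0.7,0,0,0],[0,0,0,0,0,0]]]'; python3 -m creep '[[[0,0,0,0,0,0],[0,0,0,0,0,0],[0,0,0,0,0,0],[0,0,0,0,0,0],[0,0,0,0,0,0]]]' -0.7 20; python3 -m creep '[[[0,0,5,0,0,0],[0,0,15,0,0,0],[0,0,35,0,0,0],[0,0,40,0,0,0],[-10,0,40,0,0,0]]]';python3 -m creep '[[[-30,0,20,0,0,0],[-30,0,10,0,0,0],[-20,0,0,0,0,0],[0,0,0,0,0,0]]]'
python3 - <<'E'
from h import *
s=robot.observe(); im=viewer.read_camera('wrist'); sc=viewer.read_camera('scene'); np.save('s8.npy',s,allow_pickle=True); cv2.imwrite('pics/w8r.png',im)
a=cv2.resize(sc[90:270,150:330],(420,420),interpolation=cv2.INTER_CUBIC); b=cv2.resize(im[:192,160:360],(380,365),interpolation=cv2.INTER_CUBIC)
cv2.imwrite('pics/f8.png',np.hstack([a,cv2.copyMakeBorder(b,0,55,0,0,cv2.BORDER_CONSTANT)])); print(s['tool_pos'],s['tool_rot'])
E
```

```text
time: 14.53
tool_pos: [0.4472, -0.1251, 0.2027]
tool_rot: [3.136, -0.001, -0.112]
contact_force: [-1.8, 1.0, 0.7]
opening: 0.0499
time: 14.95
tool_pos: [0.4478, -0.1253, 0.2017]
tool_rot: [3.136, -0.001, -0.112]
contact_force: [0.5, -1.0, -0.4]
opening: 0.0761
time: 15.37
tool_pos: [0.4358, -0.1244, 0.3344]
tool_rot: [-3.141, 0.016, -0.112]
contact_force: [0.1, -1.0, 0.2]
opening: 0.0777
time: 15.7
tool_pos: [0.3534, -0.1241, 0.3754]
tool_rot: [3.135, -0.001, -0.11]
contact_force: [0.4, 0.6, -0.8]
opening: 0.078
[ 0.35343479 -0.124071    0.37537072] [ 3.13496435e+00 -1.05273956e-03 -1.09962414e-01]
```

View pics/f8.png

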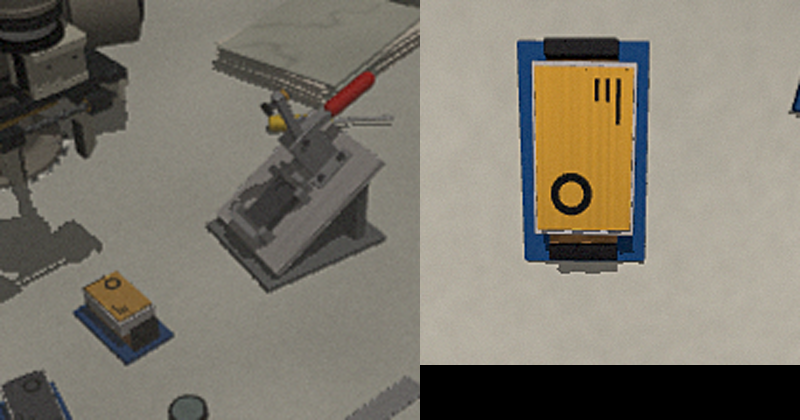

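The die lies brass up between the stops, with brass corners at about (533,62), (634,64), (630,233) and (538,233), and the clamp stays open. I'll do a last numeric check of the centring.

Run:
```python
from h import *
s=np.load('s8.npy',allow_pickle=True).item(); c=cam('wrist',s)
k=lambda P:np.array([((x-420)*200/380+160,y*192/365) for x,y in P])
d=onz(k([(533,62),(634,64),(630,233),(538,233)]),.055,*c); b=onz(k([(517,41),(650,41),(645,262),(526,262)]),.008,*c)
for q in(d,b):
    e=(q[0]+q[1]-q[2]-q[3])[:2]; print(q.mean(0).round(4),'yaw',np.arctan2(e[1],e[0]).round(3),'len',np.linalg.norm(e)/2,'wid',np.linalg.norm((q[0]-q[1]+q[3]-q[2])[:2])/2)
```

```text
[ 0.4428 -0.1257  0.055 ] yaw -0.117 len 0.07691924990490412 wid 0.04607043558270358
[ 0.4416 -0.1246  0.008 ] yaw -0.11 len 0.11613348317472974 wid 0.06968935235948909
```

```bash
python3 -c "
from cell import robot
print(robot.hand_in())"
```

```text
the job is handed in; nothing more can be done
None
```

I flipped the clamp open with the closed fingers, and it stayed back by itself with the die still in its nest. I then drew the die out along the bed's normal, set it down brass face up on the empty rest, let go and handed in at about 16 s. `hand_in` gives no verdict.

**Last checks:**
- **Position:** the final image puts the die about 1.2 mm along and 1.1 mm across from the rest's centre, turned less than 0.01 rad from it. Brass is up and it lies between the stops.
- **Clamp:** the last scene view shows it fully open. I judged this by eye and did not measure the angle.
- **Robot:** it touches nothing; the gripper is open, with the TCP at z 0.375 m and about 9 cm back from the rest.
- **Bystanders:** the arm stayed clear of the other die and the bench items, and those in the last views looked unmoved. I did not measure them.

**What disagreed:**
- **Touch-down height:** the die touched down 3 to 4 mm lower than my grasp estimate predicted.
- **Force spike:** one downward step while seating the die pressed it onto the rest with about 43 N at the wrist, well under the 120 N limit. The press went through the held die, not the arm or gripper body. I backed off and set the die down again gently.

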